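Used clinic toys into the disinfecting tub

TASK

The wooden ball and the wooden tumbler on the desk have just been used by a baby and must go for disinfecting. Lower each of them gently right down onto the soft pad on the floor of the deep tub - their hollow shells crack if they are dropped or pressed down hard - and then put the lid on so that it sits level and fully home all round. Do not disturb the bottle, the glove box or the steel bowl.

Things in the scene. Friction and masses are not known exactly. Their poses are not given: they have to be found in the camera images.
- tub: Open disinfecting tub, grey plastic, empty, does not shift. 260 mm long (its x) by 190 mm wide (its y), 270 x 200 mm over the rim flange. Origin: centre of its underside, z up. Rim at z = 142 mm; a soft perforated pad lines the floor, top at z = 22 mm (120 mm deep); it yields 0.5 mm per newton, 8 mm at most. Clear inside 242 x 172 mm, widening to 252 x 182 mm in the top 12 mm.
- lid: Loose white lid of the tub, 0.3 kg, right way up on the desk. Plate 276 x 206 mm (long side along x), z = 8 to 13 mm; under it a locating ridge, 240 x 170 mm, 8 mm deep, drops inside the tub's rim with 6 mm play a side. Origin: centre of the ridge's lower edge, z up. Fits either way round; when home its axes lie along the tub's and its origin is 134 mm above the tub's origin.
- lid_grip (a point): Middle of the bar grip on top of the lid, 38 mm above the lid's origin. The bar runs along the lid's x: 110 mm long, 20 mm wide, 20 mm high, with a 15 mm gap between it and the plate except at its two end feet.
- ball: Hollow chime ball of pale beech with a darker seam line, 64 mm in diameter, about 90 g, loose on the desk; it rolls if pushed. Origin: its centre (32 mm above the desk at the start). Its axes turn as it rolls.
- tumbler: Roly-poly chime tumbler of pale beech, 99 mm tall, 0.16 kg. Round hollow body 68 mm in diameter (widest at z = 32 mm) on a small flat foot 23 mm across, weighted so that it rights itself; neck at z = 68 mm; on top a round knob 36 mm in diameter from z = 71 to 98 mm, straight-sided from 75 to 90 mm. Origin: centre of its underside, z up the toy.
- pump_bottle: Bystander: white pump bottle, 68 mm in diameter, 185 mm tall, origin at the centre of its underside.
- glove_box: Bystander: pale box of gloves, 120 x 235 x 75 mm (x, y, z), with a blue glove peeping 12 mm out of the slot on top; origin at the centre of its underside.
- steel_bowl: Bystander: empty round steel bowl, 120 mm across the rim, 45 mm high, origin at the centre of its underside.
Not all that is in view belongs to the job. Leave any purple or red look-alike of the ball alone.

How it is judged:
On the way, in this order (a step that is already met when the one before it is completed fails the run):
1. both toys are down inside the tub, let go and at rest (x of ball in the frame of tub between -0.12 and 0.12 m and y of ball in the frame of tub between -0.085 and 0.085 m and z of ball in the frame of tub between 0 and 0.06 m and x of tumbler in the frame of tub between -0.12 and 0.12 m and y of tumbler in the frame of tub between -0.085 and 0.085 m and z of tumbler in the frame of tub between 0 and 0.06 m and linear speed of each of ball, tumbler below 0.05 m/s and contact force between the fingers and ball below 0.1 N and contact force between the fingers and tumbler below 0.1 N), for 0.2 s.
2. the lid is home on the tub (z of lid in the frame of tub between 0.128 and 0.138 m and horizontal distance between lid and tub below 0.015 m and angle between lid's own z axis and vertical below 0.04 rad), for 0.2 s.
At the end, for the whole second after the job is handed in: The ball and the tumbler lie inside the tub on its floor (origins within 60 mm of the tub's underside), at rest (under 0.05 m/s). The lid sits home on the tub: centred within 15 mm, its origin at most 3 mm above its seated height of 134 mm, tilted less than 0.03 rad, at rest (x of ball in the frame of tub between -0.12 and 0.12 m and y of ball in the frame of tub between -0.085 and 0.085 m and z of ball in the frame of tub between 0 and 0.06 m and x of tumbler in the frame of tub between -0.12 and 0.12 m and y of tumbler in the frame of tub between -0.085 and 0.085 m and z of tumbler in the frame of tub between 0 and 0.06 m and linear speed of each of ball, tumbler below 0.05 m/s and z of lid in the frame of tub between 0.128 and 0.137 m and horizontal distance between lid and tub below 0.015 m and angle between lid's own z axis and vertical below 0.03 rad and linear speed of lid below 0.02 m/s); the robot touches nothing.
It fails at once if a toy strikes or is pressed against the tub or the other toy with more than 10 N (contact force between any of ball, tumbler and tub above 10 N or contact force between ball and tumbler above 10 N).
It fails at once if a toy falls or is thrust into the tub: it moves faster than 0.45 m/s inside it (a fall of some 10 mm) ((x of ball in the frame of tub between -0.12 and 0.12 m and y of ball in the frame of tub between -0.085 and 0.085 m and z of ball in the frame of tub between 0 and 0.14 m and linear speed of ball above 0.45 m/s) or (x of tumbler in the frame of tub between -0.12 and 0.12 m and y of tumbler in the frame of tub between -0.085 and 0.085 m and z of tumbler in the frame of tub between 0 and 0.14 m and linear speed of tumbler above 0.45 m/s)).
It fails at once if a bystander is moved more than 30 mm or tipped (distance of any of pump_bottle, glove_box, steel_bowl from where it was at the start of the episode above 0.03 m or angle between any of pump_bottle, glove_box, steel_bowl's own z axis and vertical above 0.3 rad).
It also fails if it takes over 72 s, if anything falls off the work surface, if the arm or the gripper's body presses on something with over 40 N, if the wrist force passes 120 N, or if a joint passes its speed limit or range.

ROBOT

A 6-joint arm with a two-finger parallel gripper is mounted at the origin on the work surface. World frame = base frame: x ahead of the robot, y to its left, z up, the work surface at z = 0. Lengths are in m, angles in rad, forces in N, time in s.
With the tool pointing down it reaches from about 0.35 to 0.975 m from the base axis. Payload 4.9 kg.
Tool frame: the origin (TCP) lies midway between the tips of the shut fingers; the grasp point (between the pads) lies 19 mm behind it; z points along the fingers, x is the direction in which the jaws open and shut, and the axes are right-handed (so a half turn about z gives the same grasp; the last joint's range is limited). The gripper opens to 85 mm and grips with 20 to 120 N. Pads are 22 mm wide; open, the fingers measure 114 mm over their backs; the gripper's body (76 mm by 85 mm) begins 54 mm behind the grasp point. The pads swing forward as they close: fully open they stand 13 mm farther back than shut.
Start: joints at [-1.328, 0.053, 1.613, -0, 1.476, -0.119], TCP at [0.221, -0.585, 0.231] pointing down, gripper open.
Joint ranges: [-3.01, 3.01], [-1.01, 2.22], [0.06, 2.58], [-1.02, 4.17], [0.09, 2.62], [-3.14, 3.14]. Speed limits (rad/s): [2.57, 2.57, 3.14, 3.14, 3.14, 3.14].

INTERFACE

Orientations are given as a rotation vector (axis times angle).
In Python, from station import ctrl gives the robot as it stands.
- The arm moves only by the tool step_arm, never from a script. Its argument "increments" is text: rows parted by semicolons, each of 6 numbers parted by spaces: the shift along the tool's x, y, z as a fraction of full scale, then the turn, a rotation vector about the tool's x, y, z as a fraction of full scale. In form: x y z rx ry rz; .... A call has 1 to 12 rows; each row shifts and turns the commanded pose from where the row before left it, along the tool's axes as they then stand; what a row does not reach is not made up. Full scale, the value 1, is 0.025 m for a shift and 0.1 rad for a turn. A row lasts 1/12 s, in which the tool goes at most 41.7 mm and 7.16 degrees, less where a joint would pass 70% of its speed; a pose out of reach is approached as far as the arm can. A call with a number of a shift or a turn outside -1 to 1 is refused whole. A call with a gripper value outside its range is refused whole. "fingers" is the opening, from -1 (shut) to 1 (fully open), so that 0 is half open, set as the call begins (left out, the last holds). The fingers move at their own pace and stop on an object; "newtons" is the grip in N (left out, the last holds). Time passes only in rows, so rows that do not move let the fingers close. It gives the time, the measured TCP pose, the force and the opening at its end, in the units of the state.
- ctrl.get_obs(): the state, without advancing time (a new reading comes with each control period).
- ctrl.get_image(name): name is "scene" or "top" or "wrist"; returns a dict with "pixels" (400x640x3 uint8, red, green, blue), "intrinsics" (3x3 intrinsics, pixels), "eye" and "orientation" of the camera in the world. Camera axes: x right, y down, z forward; pixel columns grow to the right and rows downward; lengths in m; the calibration is good to about 2 mm. A picture is of the moment at which its call begins. There is no depth.
- ctrl.finish_job(): hands the job in, once; it reports no verdict.
The state is a dict: "t": time; "q": joint angles; "dq": joint speeds; "effort": joint torques, N m; "tool_pos": TCP position; "tool_rot": TCP orientation; "contact_force": force on the tool from outside, world axes, zero at the start; "wrist_torque": the same for the moment, N m; "opening": finger opening in m.
Only numpy, scipy, OpenCV 4.12 (cv2) and the standard library are available. Lean on these libraries where they do the work, as an engineer would, in place of code of your own. Each camera call takes 0.05 s, during which the arm holds its last target.

## Working session

There is one attempt and no reset: what is moved stays moved. The work goes in short steps, Python scripts to look and compute and a tool call to move; the robot and the scene stay as the last step left them, time stands still between calls to the robot, and variables do not carry over. Pictures are saved under pics/ and viewed, and the job is handed in when it is done.

Besides the shell and the picture viewer there is one more tool, called after "Emit:" by a JSON object that holds its "name" and its "arguments", one argument or row to a line. step_arm: Moves the arm, as the interface text tells. Shift numbers are shares of 0.025 m and turn numbers shares of 0.1 rad, none past 1 either way. Its arguments: {"type":"object","properties":{"increments":{"type":"string"},"fingers":{"type":"number"},"newtons":{"type":"number"}},"required":["increments"]}

```bash
ls; mkdir -p pics; python3 - <<'E'
from station import ctrl
import cv2,numpy as np
o=ctrl.get_obs();print({k:np.round(v,3).tolist() for k,v in o.items()})
for n in("scene","top","wrist"):
    d=ctrl.get_image(n);cv2.imwrite(f"pics/{n}0.png",d["pixels"][:,:,::-1]);np.savez(f"pics/{n}0.npz",**d)
    print(n,np.round(d["intrinsics"],2).tolist(),np.round(d["eye"],3),np.round(d["orientation"],3).tolist())
E
```

```text
pics
{'t': 0.0, 'q': [-1.328, 0.053, 1.614, -0.0, 1.476, -0.119], 'dq': [0.0, -0.0, -0.002, 0.0, 0.0, 0.0], 'effort': [0.001, -39.368, -37.018, -0.0, 0.007, 0.0], 'tool_pos': [0.221, -0.584, 0.23], 'tool_rot': [-2.584, 1.785, 0.002], 'contact_force': [-0.463, -0.296, 0.3], 'wrist_torque': [0.045, -0.024, 0.008], 'opening': 0.085}
scene [[394.51, 0.0, 312.28], [0.0, 394.51, 202.75], [0.0, 0.0, 1.0]] [ 1.124 -0.198  1.036] [-2.235, -1.431, 0.389]
top [[470.58, 0.0, 321.96], [0.0, 470.58, 203.86], [0.0, 0.0, 1.0]] [0.418 0.064 1.357] [-2.173, 2.125, -0.166]
wrist [[290.48, 0.0, 324.95], [0.0, 290.48, 202.83], [0.0, 0.0, 1.0]] [ 0.293 -0.557  0.373] [2.373, -1.64, -0.252]
```

View pics/scene0.png

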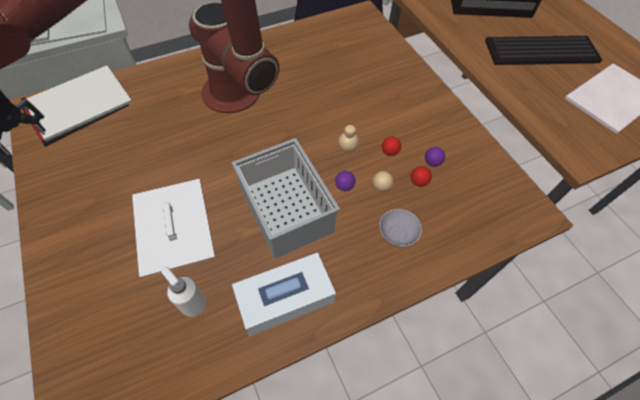

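View pics/top0.png

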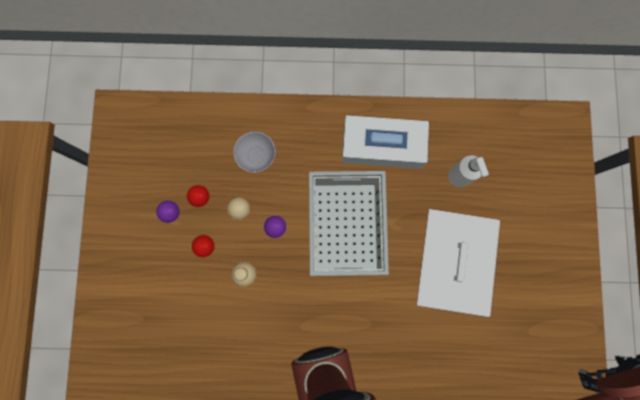

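View pics/wrist0.png

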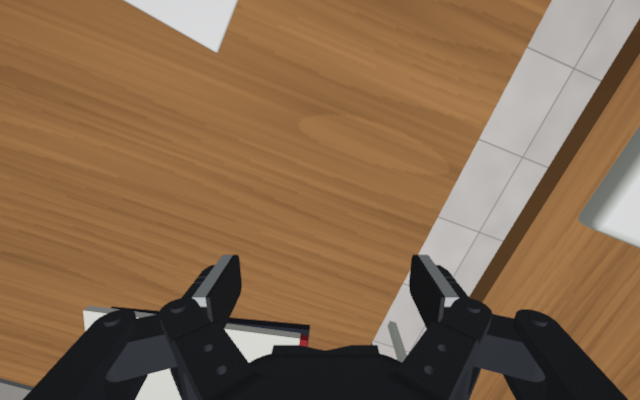

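Scene: the beech ball candidates are the pale one at scene (383,180) / top (238,208), two purple balls (345,180), (435,156) and two red (391,146), (421,176). The pale one fits the description. The tumbler is at scene (348,137) / top (244,273), the lid at top (458,262), the tub at top (348,223). I'll confirm with a crop and measure.

```bash
cat > h.py <<'E'
import numpy as np,cv2
from scipy.spatial.transform import Rotation as R
def load(n):
    d=np.load(f"pics/{n}.npz");return {k:d[k] for k in d}
def ray(d,p):
    o=d["orientation"];M=R.from_rotvec(o).as_matrix() if o.shape==(3,) else o
    v=M@np.linalg.inv(d["intrinsics"])@np.array([p[0],p[1],1.]);return d["eye"],v/np.linalg.norm(v)
def plane(d,p,z):
    e,v=ray(d,p);return e+v*(z-e[2])/v[2]
def proj(d,X):
    M=R.from_rotvec(d["orientation"]).as_matrix();c=M.T@(np.asarray(X)-d["eye"]);q=d["intrinsics"]@c;return q[:2]/q[2]
def tri(d1,p1,d2,p2):
    e1,v1=ray(d1,p1);e2,v2=ray(d2,p2)
    s=np.linalg.lstsq(np.stack([v1,-v2],1),e2-e1,rcond=None)[0]
    a=e1+s[0]*v1;b=e2+s[1]*v2;return (a+b)/2,np.linalg.norm(a-b)
E
python3 - <<'E'
from h import *
s=load("scene0");t=load("top0")
def blobs(d,roi):
    im=cv2.cvtColor(d["pixels"],cv2.COLOR_RGB2HSV);x0,y0,x1,y1=roi
    H,S,V=[im[y0:y1,x0:x1,i].astype(int) for i in range(3)]
    m=((V>165)&(S>35)&(S<140)&(H>8)&(H<30)).astype(np.uint8)
    n,l,st,c=cv2.connectedComponentsWithStats(m)
    for i in range(1,n):
        if st[i,4]>40: print(roi,st[i]+[x0,y0,0,0,0],np.round(c[i]+[x0,y0],1))
blobs(s,(320,110,450,220));blobs(t,(200,170,300,300))
a=s["pixels"][115:225,325:450,::-1];b=t["pixels"][170:300,200:300,::-1]
cv2.imwrite("pics/c1.png",np.hstack([cv2.resize(a,(440,400),interpolation=2),cv2.resize(b,(310,400),interpolation=2)]))
a=t["pixels"][160:290,300:400,::-1];b=t["pixels"][200:325,410:510,::-1]
cv2.imwrite("pics/c2.png",np.hstack([cv2.resize(a,(400,520),interpolation=2),cv2.resize(b,(400,520),interpolation=2)]))
a=s["pixels"][130:260,225:345,::-1];b=s["pixels"][170:280,125:225,::-1]
cv2.imwrite("pics/c3.png",np.hstack([cv2.resize(a,(400,433),interpolation=2),cv2.resize(b,(394,433),interpolation=2)]))
E
```

```text
(320, 110, 450, 220) [345 125  10   9  68] [349.5 128.6]
(320, 110, 450, 220) [340 134  16  13 146] [347.1 140.6]
(320, 110, 450, 220) [375 172  16  16 203] [382.4 179.2]
(200, 170, 300, 300) [231 200  16  16 204] [238.5 207.6]
(200, 170, 300, 300) [241 266  12  17  89] [248.3 274.9]
(200, 170, 300, 300) [235 269  11  11 100] [240.1 273.9]
```

View pics/c1.png

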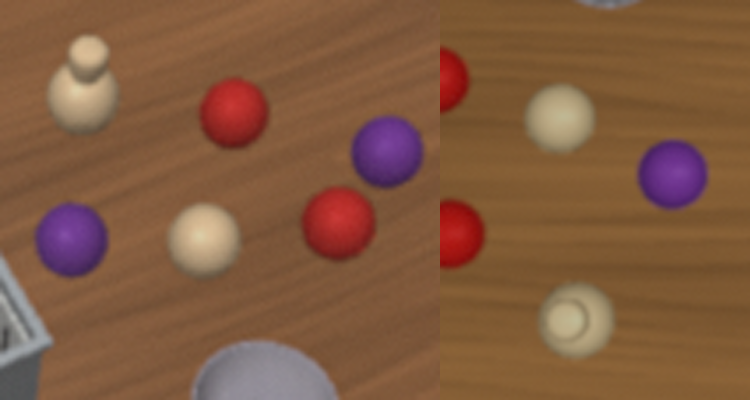

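View pics/c2.png

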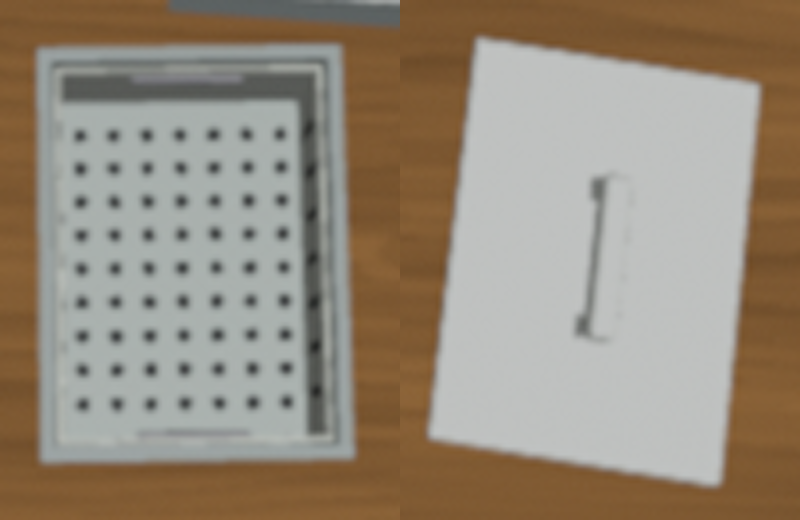

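View pics/c3.png

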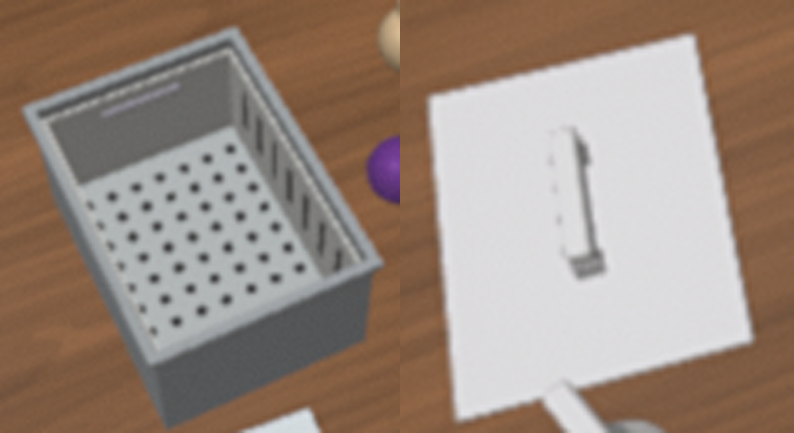

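```bash
python3 - <<'E'
from h import *
np.set_printoptions(precision=4,suppress=True)
s=load("scene0");t=load("top0")
def rep(n,ps,pt):
    P=[]
    for a,b in zip(ps,pt):
        X,e=tri(s,a,t,b);P.append(X);print(n,X,"gap",round(e,4))
    return np.array(P)
rep("ball",[(382.4,179.5)],[(238.5,208)])
rep("knob",[(349.3,128.9)],[(240.1,273.6)])
rep("body",[(348,140.5)],[(244.5,273.5)])
def quad(P): # order +x+y,+x-y,-x-y,-x+y
    c=P.mean(0);u=(P[0]+P[1]-P[2]-P[3])/2;v=(P[0]+P[3]-P[1]-P[2])/2
    print("c",c,"L",np.linalg.norm(u),"W",np.linalg.norm(v),"yaw",np.degrees([np.arctan2(u[1],u[0]),np.arctan2(-v[0],v[1])]))
tt=[(309.3,171.8),(385.5,171.3),(388.8,274.5),(310.3,275.5)];ts=[(339.9,209.5),(270.6,238.9),(232.2,162.1),(296.1,138.4)]
quad(rep("tub",ts,tt));quad(np.array([plane(t,p,.142) for p in tt]))
lt=[(429.3,209.1),(500.3,220.2),(490.3,316.8),(417,305.3)];ls=[(214.3,256.6),(139.2,276.6),(132.1,194.6),(199.6,178.9)]
quad(rep("lid",ls,lt));quad(np.array([plane(t,p,.013) for p in lt]));quad(np.array([plane(s,p,.013) for p in ls]))
quad(np.array([plane(s,p,.142) for p in ts]))
print("purple near",plane(t,(275.5,226.5),.032)," bowl",plane(t,(254,152),.045),"box corner",plane(t,(343,160),.075),"bottle",plane(t,(462,175),.1),"red",plane(t,(198,196),.032),plane(t,(203,246),.032))
d=load("wrist0");o=R.from_rotvec([-2.584,1.785,0.002]);M=o.as_matrix()
print("tool",M,"cam in tool",M.T@(d["eye"]-[.221,-.584,.23]),"camR",M.T@R.from_rotvec(d["orientation"]).as_matrix())
E
```

```text
ball [0.5957 0.2915 0.0387] gap 0.0002
knob [0.4125 0.2689 0.0914] gap 0.0022
body [0.4135 0.2672 0.0369] gap 0.0011
tub [0.6838 0.0927 0.1363] gap 0.001
tub [ 0.6892 -0.107   0.1413] gap 0.0042
tub [ 0.4197 -0.1163  0.1392] gap 0.0041
tub [0.4127 0.0842 0.1359] gap 0.0031
c [ 0.5513 -0.0116  0.1382] L 0.27042633582955805 W 0.2002688445577318 yaw [1.8827 1.7722]
c [ 0.5505 -0.013   0.142 ] L 0.26986396411852626 W 0.20091548642789142 yaw [1.9487 1.8425]
lid [ 0.6096 -0.2555  0.0062] gap 0.0007
lid [ 0.5816 -0.4595  0.0084] gap 0.0022
lid [ 0.308  -0.4223  0.0082] gap 0.0019
lid [ 0.3351 -0.2174  0.0051] gap 0.0013
c [ 0.4586 -0.3387  0.007 ] L 0.2765884906367135 W 0.20633464870855447 yaw [-7.8164 -7.6691]
c [ 0.4583 -0.3378  0.013 ] L 0.27545304794977893 W 0.20674729730518057 yaw [-7.8321 -7.6257]
c [ 0.4628 -0.3373  0.013 ] L 0.27449234374297776 W 0.2051370331147859 yaw [-7.8511 -8.1071]
c [ 0.5544 -0.0112  0.142 ] L 0.26824854882725757 W 0.19747288534942967 yaw [1.8332 1.1869]
purple near [0.5463 0.186  0.032 ]  bowl [0.7575 0.2539 0.045 ] box corner [0.7327 0.0004 0.075 ] bottle [ 0.6923 -0.3242  0.1   ] red [0.6284 0.4095 0.032 ] [0.4869 0.387  0.032 ]
tool [[ 0.3539 -0.9353 -0.0005]
 [-0.9353 -0.3539  0.0016]
 [-0.0016 -0.0001 -1.    ]] cam in tool [ 0.     -0.0769 -0.1426] camR [[ 1.     -0.0002 -0.0007]
 [ 0.0004  0.9549  0.2968]
 [ 0.0006 -0.2968  0.9549]]
```

Crop confirms: the pale ball with no dye is the ball, at top (238,208). Ball ≈ (0.595,0.291), tumbler ≈ (0.413,0.268), tub centre ≈ (0.551,-0.012) yaw 1.9°, lid ≈ (0.459,-0.338) yaw -7.8°. The heights agree with the text to about 7 mm. Now I'll move over the tumbler.

Emit:
{"name": "step_arm", "arguments": {
  "increments": "0 0 0 0 0 0.82;0 0 0 0 0 0.82;0 0 0 0 0 0.82;0 0 0 0 0 0.82;-0.5 -1 0 0 0 0;-1 -1 0 0 0 0;-1 -1 0 0 0 0;-1 -1 0 0 0 0;-1 -1 0 0 0 0;-1 -1 0 0 0 0;-1 -1 0 0 0 0;-1 -1 0 0 0 0",
  "fingers": 1,
  "newtons": 20
}}

```text
t: 1.15
tool_pos: [0.4156, -0.3888, 0.231]
tool_rot: [-2.258, 2.184, 0.001]
contact_force: [0.3, -0.4, -0.4]
opening: 0.0851
```

Emit:
{"name": "step_arm", "arguments": {
  "increments": "-1 0 0 0 0 0;-1 0 0 0 0 0;-1 0 0 0 0 0;-1 0 0 0 0 0;-1 0 0 0 0 0;-1 0 0 0 0 0;-1 0 0 0 0 0;-1 0 0 0 0 0;-1 0 0 0 0 0;-1 0 0 0 0 0;-1 0 0 0 0 0;-1 0 0 0 0 0"
}}

```text
t: 2.15
tool_pos: [0.4042, -0.0893, 0.231]
tool_rot: [-2.258, 2.184, 0.0]
contact_force: [0.2, -0.4, 0.1]
opening: 0.0856
```

Emit:
{"name": "step_arm", "arguments": {
  "increments": "-1 0 0 0 0 0;-1 0 0 0 0 0;-1 0 0 0 0 0;-1 0 0 0 0 0;-1 0 0 0 0 0;-1 0 0 0 0 0;-1 0 0 0 0 0;-1 0 0 0 0 0;-0.5 0 0 0 0 0;0 0 0 0 0 0;0 0 0 0 0 0"
}}

```text
t: 3.07
tool_pos: [0.3971, 0.1221, 0.231]
tool_rot: [2.26, -2.181, -0.0]
contact_force: [0.1, -0.4, -0.4]
opening: 0.0857
```

Emit:
{"name": "step_arm", "arguments": {
  "increments": "-0.98 -0.15 0 0 0 0;-0.98 -0.15 0 0 0 0;-0.98 -0.15 0 0 0 0;-0.98 -0.15 0 0 0 0;-0.98 -0.15 0 0 0 0;-0.98 -0.1 0 0 0 0;0 0 0 0 0 0;0 0 0 0 0 0"
}}

```text
t: 3.73
tool_pos: [0.414, 0.269, 0.231]
tool_rot: [2.258, -2.182, 0.0]
contact_force: [0.1, 0.0, -0.8]
opening: 0.0855
```

```bash
cat > look.py <<'E'
import sys
from station import ctrl
from h import *
def snap(n,tag):
    d=ctrl.get_image(n);cv2.imwrite(f"pics/{n}{tag}.png",d["pixels"][:,:,::-1]);np.savez(f"pics/{n}{tag}.npz",**d)
for n in sys.argv[2:]: snap(n,sys.argv[1])
o=ctrl.get_obs();M=R.from_rotvec(o["tool_rot"]).as_matrix()
print("tcp",np.round(o["tool_pos"],4),"yaw",round(np.degrees(np.arctan2(M[1,0],M[0,0])),2),"zax",np.round(M[:,2],4),"open",o["opening"],"q",np.round(o["q"],2),"F",np.round(o["contact_force"],2),"t",o["t"])
E
cat > go.py <<'E'
# usage: x y z yaw : remaining delta in tool units
import sys
from station import ctrl
from h import *
o=ctrl.get_obs();M=R.from_rotvec(o["tool_rot"]).as_matrix()
a=[float(v) for v in sys.argv[1:]]
d=M.T@(np.array(a[:3])-o["tool_pos"])/0.025
y=np.degrees(np.arctan2(M[1,0],M[0,0]))
if len(a)>3: print("turn rz units",-np.radians((a[3]-y+180)%360-180)/.1)
print("units xyz",np.round(d,2),"yaw",y)
E
python3 look.py 1 wrist
```

```text
tcp [0.4139 0.2685 0.231 ] yaw -88.1 zax [-5.e-04 -1.e-03 -1.e+00] open 0.08508276534948643 q [ 0.42 -0.27  1.91 -0.    1.5   1.96] F [ 0.03  0.47 -0.22] t 3.7833
```

View pics/wrist1.png

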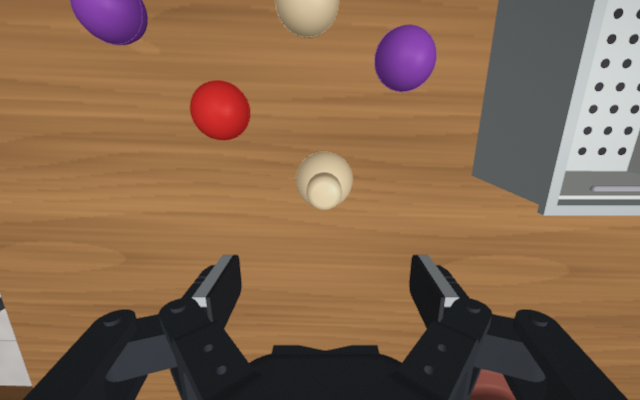

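The wrist view shows the tumbler with its knob at (324,191) and body at (325,179), centred between the open fingers. I'll check the position by ray.

```bash
python3 - <<'E'
from h import *
np.set_printoptions(precision=4,suppress=True)
w=load("wrist1");t=load("top0");s=load("scene0")
im=cv2.cvtColor(w["pixels"][140:220,290:360],cv2.COLOR_RGB2HSV);
cv2.imwrite("pics/c4.png",cv2.resize(w["pixels"][140:220,290:360,::-1],(560,640)[:2] if 0 else (525,600),interpolation=2))
k=(324,191);print(plane(w,k,.094),plane(w,(324.5,179.5),.032))
print(tri(w,k,t,(240.1,273.6)),tri(w,k,s,(349.3,128.9)))
E
python3 go.py 0.414 0.268 0.065
```

```text
[0.416  0.2704 0.094 ] [0.4137 0.2699 0.032 ]
(array([0.4132, 0.2707, 0.0844]), np.float64(0.0009047213981975286)) (array([0.4138, 0.269 , 0.0914]), np.float64(0.003930614267667272))
units xyz [ 0.01 -0.01  6.64] yaw -88.09825287251482
```

View pics/c4.png

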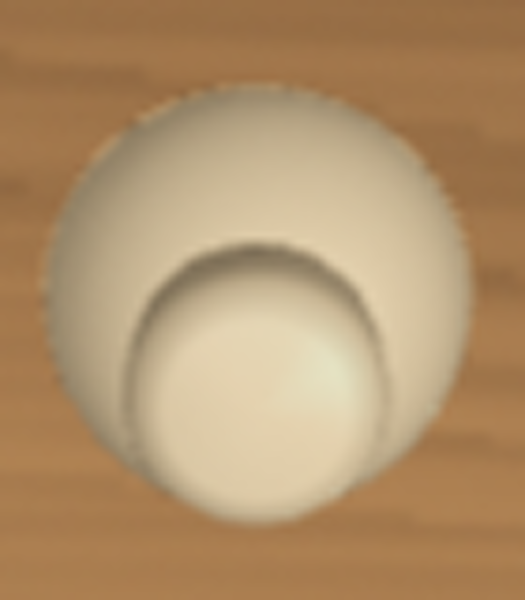

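Emit:
{"name": "step_arm", "arguments": {
  "increments": "-0.04 0 0.9 0 0 0;0 0 0.9 0 0 0;0 0 0.9 0 0 0;0 0 0.9 0 0 0;0 0 0.9 0 0 0;0 0 0.9 0 0 0;0 0 0.7 0 0 0;0 0 0.56 0 0 0;0 0 0 0 0 0;0 0 0 0 0 0"
}}

```text
t: 4.62
tool_pos: [0.4134, 0.269, 0.0643]
tool_rot: [2.255, -2.184, -0.001]
contact_force: [-0.5, -0.1, -0.2]
opening: 0.0856
```

Emit:
{"name": "step_arm", "arguments": {
  "increments": "0 0 0 0 0 0;0 0 0 0 0 0;0 0 0 0 0 0;0 0 0 0 0 0;0 0 0 0 0 0;0 0 0 0 0 0;0 0 0 0 0 0;0 0 0 0 0 0",
  "fingers": -1,
  "newtons": 25
}}

```text
t: 5.28
tool_pos: [0.4145, 0.2708, 0.066]
tool_rot: [-2.258, 2.182, -0.002]
contact_force: [-0.2, -0.8, 6.2]
opening: 0.035
```

```bash
python3 look.py 2 wrist
```

```text
tcp [0.4145 0.2708 0.066 ] yaw -88.05 zax [ 1.8e-03  4.0e-04 -1.0e+00] open 0.03480851406262704 q [ 0.43 -0.1   2.05 -0.    1.19  1.97] F [-0.05 -0.96  5.9 ] t 5.3333
```

View pics/wrist2.png

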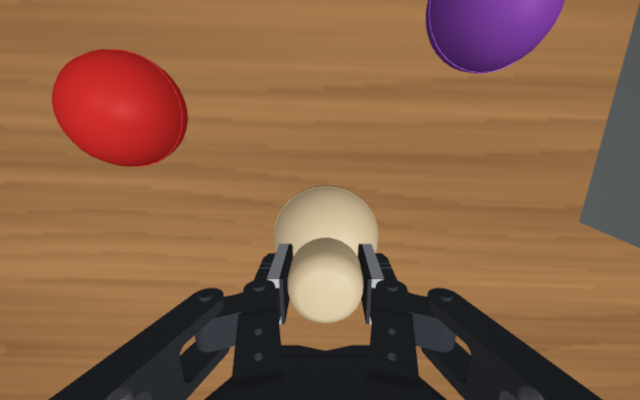

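The knob (326,280) sits between both pads, opening 35 mm. A 6 N upward reaction suggests a fingertip lightly touching the body. I'll lift slowly.

Emit:
{"name": "step_arm", "arguments": {
  "increments": "0 0 -0.1 0 0 0;0 0 -0.2 0 0 0;0 0 -0.4 0 0 0;0 0 -0.8 0 0 0;0 0 -1 0 0 0;0 0 -1 0 0 0;0 0 -1 0 0 0;0 0 -1 0 0 0;0 0 -1 0 0 0;0 0 -1 0 0 0;0 0 -0.5 0 0 0;0 0 0 0 0 0"
}}

```text
t: 6.33
tool_pos: [0.4151, 0.2712, 0.269]
tool_rot: [-2.254, 2.179, -0.004]
contact_force: [0.8, -0.5, -1.7]
opening: 0.0349
```

```bash
python3 look.py 3 wrist scene; python3 go.py 0.491 -0.014 0.264 -88.1
```

```text
tcp [0.4134 0.2704 0.2642] yaw -88.06 zax [-5.e-04 -1.e-04 -1.e+00] open 0.03479793516303335 q [ 0.43 -0.29  1.87  0.    1.56  1.97] F [ 0.68 -0.08 -2.7 ] t 6.4333
turn rz units 0.0069142719998903646
units xyz [ 1.147e+01 -2.720e+00  1.000e-02] yaw -88.06038413960009
```

View pics/wrist3.png

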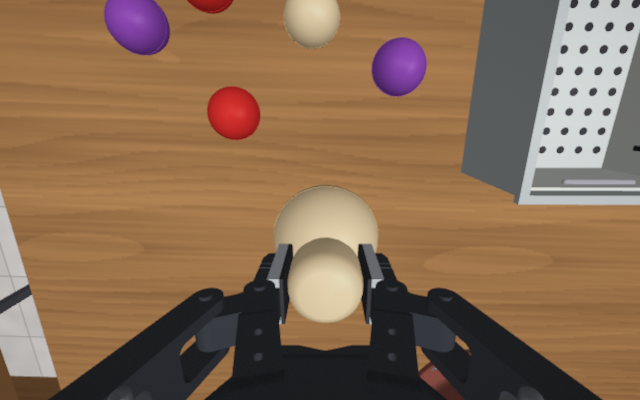

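View pics/scene3.png

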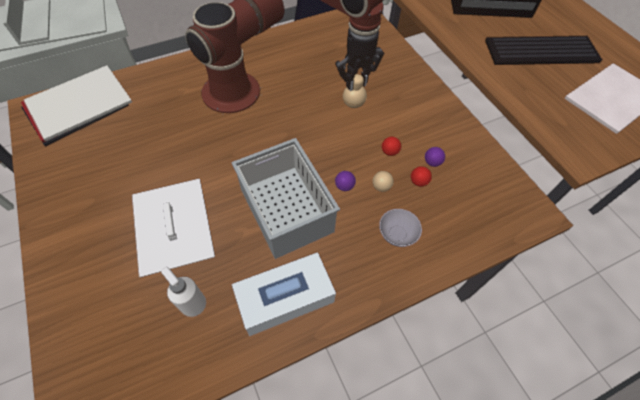

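Tumbler hangs upright in the grip (wrist (325,285), scene (354,93)). I'll carry it over the tub's near half.

Emit:
{"name": "step_arm", "arguments": {
  "increments": "0.5 -0.1 0 0 0 0;0.9 -0.26 0 0 0 0;1 -0.26 0 0 0 0;1 -0.26 0 0 0 0;1 -0.26 0 0 0 0;1 -0.26 0 0 0 0;1 -0.26 0 0 0 0;1 -0.26 0 0 0 0;1 -0.26 0 0 0 0;1 -0.26 0 0 0 0;1 -0.2 0 0 0 0;0.7 -0.08 0 0 0 0"
}}

```text
t: 7.43
tool_pos: [0.4902, -0.0064, 0.2616]
tool_rot: [2.255, -2.183, -0.006]
contact_force: [-0.2, 0.1, -2.3]
opening: 0.0346
```

Emit:
{"name": "step_arm", "arguments": {
  "increments": "0.37 0 0 0 0 0;0 0 0 0 0 0;0 0 0 0 0 0;0 0 0 0 0 0;0 0 0 0 0 0"
}}

```text
t: 7.85
tool_pos: [0.4911, -0.0128, 0.2644]
tool_rot: [2.26, -2.182, -0.001]
contact_force: [-0.1, 0.0, -1.8]
opening: 0.0349
```

```bash
python3 look.py 4 wrist top; python3 go.py 0.4915 -0.014 0.087 -88.1
```

```text
tcp [ 0.4912 -0.0129  0.2648] yaw -87.98 zax [ 0.e+00  2.e-04 -1.e+00] open 0.03513997020132834 q [-0.18 -0.29  1.87  0.    1.56  1.36] F [ 0.19  0.08 -1.84] t 7.95
turn rz units 0.02101358669663128
units xyz [ 0.04 -0.01  7.11] yaw -87.97960101698506
```

View pics/wrist4.png

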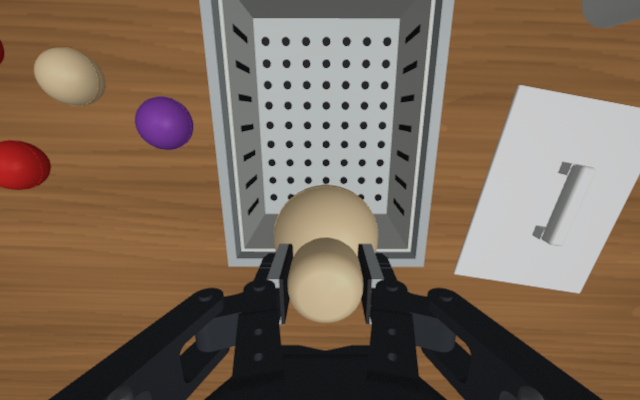

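View pics/top4.png

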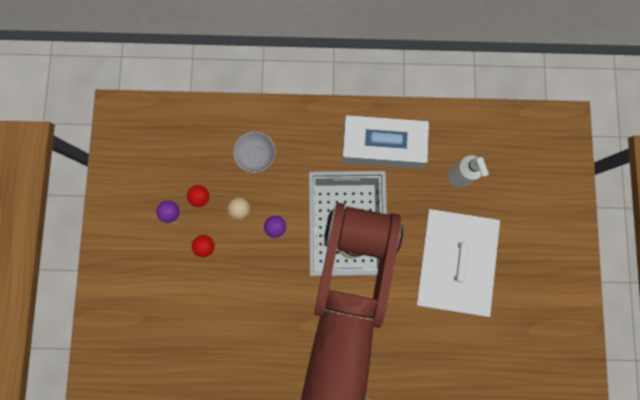

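The tumbler is centred across the tub (knob at column 325, near rim spanning columns 228–425). I'll lower slowly.

Emit:
{"name": "step_arm", "arguments": {
  "increments": "0.04 0 0.3 0 0 0;0 0 0.6 0 0 0;0 0 0.7 0 0 0;0 0 0.7 0 0 0;0 0 0.7 0 0 0;0 0 0.7 0 0 0;0 0 0.7 0 0 0;0 0 0.7 0 0 0;0 0 0.6 0 0 0;0 0 0.4 0 0 0;0 0 0.2 0 0 0;0 0 0.1 0 0 0"
}}

```text
t: 8.95
tool_pos: [0.4909, -0.0146, 0.1039]
tool_rot: [2.258, -2.183, -0.002]
contact_force: [-0.1, 0.0, -1.6]
opening: 0.0347
```

Emit:
{"name": "step_arm", "arguments": {
  "increments": "0 0 0.1 0 0 0;0 0 0.1 0 0 0;0 0 0.1 0 0 0;0 0 0 0 0 0;0 0 0 0 0 0"
}}

```text
t: 9.37
tool_pos: [0.4916, -0.0149, 0.0976]
tool_rot: [-2.258, 2.183, -0.001]
contact_force: [-1.0, 0.1, -1.9]
opening: 0.035
```

```bash
python3 look.py 5 wrist; python3 go.py 0.4915 -0.014 0.087 -88.1
```

```text
tcp [ 0.4916 -0.0149  0.0977] yaw -88.06 zax [ 6.e-04 -1.e-04 -1.e+00] open 0.03492337836086366 q [-0.18 -0.15  2.04  0.    1.25  1.36] F [ 0.53  0.14 -1.75] t 9.4167
turn rz units 0.006570148734272097
units xyz [-0.03  0.    0.43] yaw -88.0623558206753
```

View pics/wrist5.png

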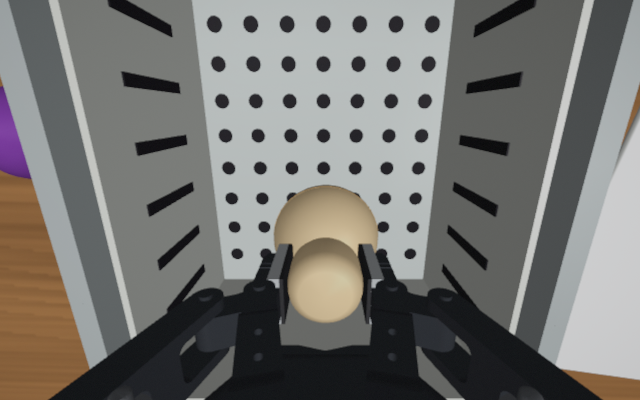

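Still 10 mm up, well clear of the walls. I'll creep down, watching the force.

Emit:
{"name": "step_arm", "arguments": {
  "increments": "0 0 0.1 0 0 0;0 0 0.1 0 0 0;0 0 0.1 0 0 0;0 0 0.06 0 0 0;0 0 0 0 0 0;0 0 0 0 0 0"
}}

```text
t: 9.92
tool_pos: [0.4912, -0.0148, 0.0881]
tool_rot: [2.258, -2.183, -0.001]
contact_force: [0.1, 0.0, -2.8]
opening: 0.0346
```

Emit:
{"name": "step_arm", "arguments": {
  "increments": "0 0 0.05 0 0 0;0 0 0 0 0 0;0 0 0 0 0 0"
}}

```text
t: 10.17
tool_pos: [0.4916, -0.0149, 0.0873]
tool_rot: [-2.258, 2.183, -0.001]
contact_force: [-0.1, 0.1, -1.6]
opening: 0.0347
```

Emit:
{"name": "step_arm", "arguments": {
  "increments": "0 0 0.04 0 0 0;0 0 0 0 0 0;0 0 0 0 0 0"
}}

```text
t: 10.42
tool_pos: [0.4917, -0.0149, 0.0865]
tool_rot: [-2.258, 2.183, -0.001]
contact_force: [-1.2, -0.2, 0.7]
opening: 0.0347
```

Contact felt (force went from -1.7 to +0.7 N). Releasing.

Emit:
{"name": "step_arm", "arguments": {
  "increments": "0 0 0 0 0 0;0 0 0 0 0 0;0 0 0 0 0 0;0 0 0 0 0 0;0 0 0 0 0 0;0 0 0 0 0 0",
  "fingers": 0.5
}}

```text
t: 10.92
tool_pos: [0.4913, -0.0148, 0.086]
tool_rot: [2.259, -2.184, -0.0]
contact_force: [-0.8, 0.6, -0.1]
opening: 0.0642
```

```bash
python3 look.py 6 wrist
```

```text
tcp [ 0.4913 -0.0148  0.086 ] yaw -88.06 zax [-1.e-04  0.e+00 -1.e+00] open 0.06436628867072158 q [-0.18 -0.13  2.05 -0.    1.23  1.36] F [ 0.27  0.94 -1.1 ] t 10.9667
```

View pics/wrist6.png

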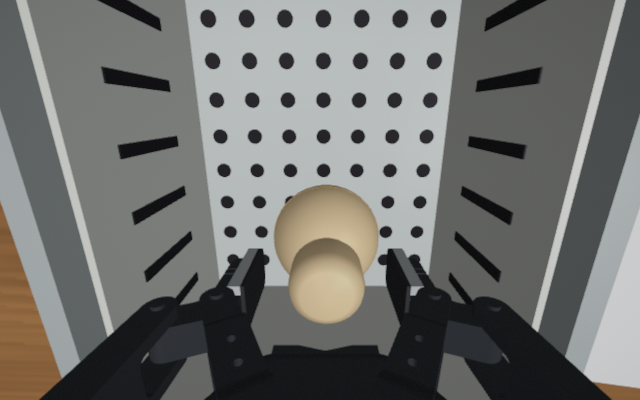

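The tumbler stands upright and free on the pad, knob (326,285). Up and across to the ball.

Emit:
{"name": "step_arm", "arguments": {
  "increments": "0 0 -0.3 0 0 0;0 0 -0.7 0 0 0;0 0 -1 0 0 0;0 0 -1 0 0 0;0 0 -1 0 0 0;0 0 -1 0 0 0;0 0 -1 0 0 0;-0.5 -0.2 -0.5 0 0 0;-1 -0.4 0 0 0 0;-1 -0.4 0 0 0 0;-1 -0.4 0 0 0 0;-1 -0.4 0 0 0 0"
}}

```text
t: 11.97
tool_pos: [0.5329, 0.1003, 0.2495]
tool_rot: [-2.258, 2.183, -0.001]
contact_force: [0.6, -0.4, 0.5]
opening: 0.0639
```

Emit:
{"name": "step_arm", "arguments": {
  "increments": "-1 -0.4 0 0 0 0;-1 -0.4 0 0 0 0;-1 -0.4 0 0 0 0;-1 -0.4 0 0 0 0;-1 -0.4 0 0 0 0;-1 -0.3 0 0 0 0;-1 -0.2 0 0 0 0;-0.5 0 0 0 0 0;0 0 0 0 0 0;0 0 0 0 0 0",
  "fingers": 1
}}

```text
t: 12.8
tool_pos: [0.5884, 0.2885, 0.2487]
tool_rot: [2.259, -2.182, 0.001]
contact_force: [-0.4, -0.2, 0.5]
opening: 0.0853
```

```bash
python3 look.py 7 wrist; python3 go.py 0.595 0.291 0.25 -88.1
```

```text
tcp [0.5885 0.2878 0.2487] yaw -88.07 zax [-0.e+00 -8.e-04 -1.e+00] open 0.08561819533067909 q [ 0.34  0.11  1.52 -0.    1.51  1.88] F [-0.01  0.35  0.33] t 12.85
turn rz units 0.00474067229845643
units xyz [-0.12 -0.26 -0.05] yaw -88.0728379485244
```

View pics/wrist7.png

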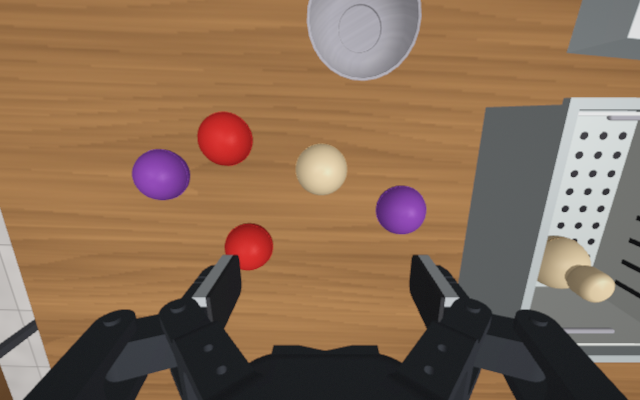

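The pale ball is at (321,169) between the two red and two purple ones. The tumbler stands in the tub at (580,270).

```bash
python3 - <<'E'
from h import *
np.set_printoptions(precision=4,suppress=True)
w=load("wrist7");t=load("top0");s=load("scene0")
im=cv2.cvtColor(w["pixels"],cv2.COLOR_RGB2HSV)[130:210,285:360];H,S,V=[im[...,i].astype(int) for i in range(3)]
m=((V>130)&(S<115)&(H>8)&(H<32)).astype(np.uint8);n,l,st,c=cv2.connectedComponentsWithStats(m)
i=1+np.argmax(st[1:,4]);print(st[i],c[i]+[285,130]);bx=st[i];k=(285+bx[0]+bx[2]/2-.5,130+bx[1]+bx[3]/2-.5);print(k)
print(plane(w,k,.032),tri(w,k,t,(238.5,208)),tri(w,k,s,(382.4,179.5)))
E
python3 go.py 0.595 0.291 0.007
```

```text
[  10   13   53   53 2129] [321.016  169.0141]
(np.float64(321.0), np.float64(169.0))
[0.5975 0.2941 0.032 ] (array([0.597 , 0.2938, 0.0281]), np.float64(0.0008067696315989763)) (array([0.5969, 0.293 , 0.0377]), np.float64(0.00400757070565608))
units xyz [-0.12 -0.26  9.67] yaw -88.0728379485244
```

Emit:
{"name": "step_arm", "arguments": {
  "increments": "-0.24 -0.34 0.4 0 0 0;0 0 0.9 0 0 0;0 0 1 0 0 0;0 0 1 0 0 0;0 0 1 0 0 0;0 0 1 0 0 0;0 0 1 0 0 0;0 0 1 0 0 0;0 0 1 0 0 0;0 0 0.8 0 0 0;0 0 0.57 0 0 0;0 0 0 0 0 0"
}}

```text
t: 13.85
tool_pos: [0.5944, 0.2926, 0.003]
tool_rot: [2.253, -2.181, -0.004]
contact_force: [-0.8, -0.0, -0.2]
opening: 0.0856
```

```bash
python3 look.py 8 wrist; python3 go.py 0.597 0.2935 0.007
```

```text
tcp [0.5958 0.2934 0.0052] yaw -88.13 zax [-0.0033 -0.0014 -1.    ] open 0.08508939333488538 q [ 0.35  0.37  1.65 -0.    1.12  1.88] F [ 0.49 -0.24 -0.17] t 13.9
units xyz [-0.   -0.05 -0.07] yaw -88.1275693092777
```

View pics/wrist8.png

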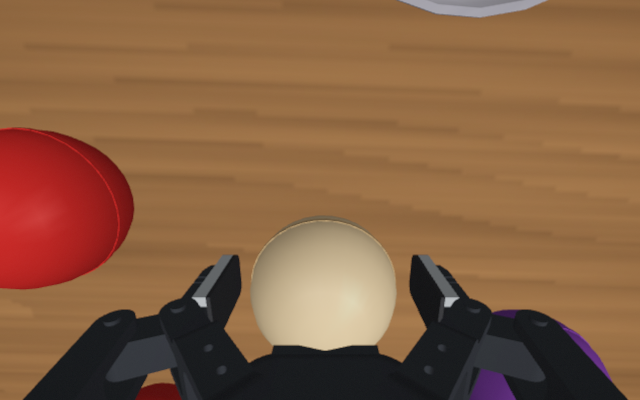

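The ball, centre about (324,290), sits between the pads and its seam line shows. Closing.

Emit:
{"name": "step_arm", "arguments": {
  "increments": "0 0 0 0 0 0;0 0 0 0 0 0;0 0 0 0 0 0;0 0 0 0 0 0;0 0 0 0 0 0;0 0 0 0 0 0",
  "fingers": -1,
  "newtons": 20
}}

```text
t: 14.4
tool_pos: [0.5987, 0.2953, 0.0093]
tool_rot: [-2.257, 2.181, -0.003]
contact_force: [0.3, -1.9, 6.2]
opening: 0.0632
```

```bash
python3 look.py 9 wrist
```

```text
tcp [0.5987 0.2953 0.0092] yaw -88.05 zax [ 3.7e-03  7.0e-04 -1.0e+00] open 0.0629938005899551 q [ 0.35  0.36  1.65 -0.    1.12  1.88] F [ 0.44 -1.07  5.98] t 14.45
```

Emit:
{"name": "step_arm", "arguments": {
  "increments": "0 0 -0.1 0 0 0;0 0 -0.2 0 0 0;0 0 -0.4 0 0 0;0 0 -0.8 0 0 0;0 0 -0.8 0 0 0;0 0 -0.8 0 0 0;0 0 -0.8 0 0 0;0 0 -0.8 0 0 0;0 0 -0.8 0 0 0;0 0 -0.8 0 0 0;0 0 -0.5 0 0 0;0 0 0 0 0 0"
}}

```text
t: 15.45
tool_pos: [0.5988, 0.2958, 0.1815]
tool_rot: [-2.254, 2.179, -0.005]
contact_force: [0.1, 0.6, -0.4]
opening: 0.0632
```

```bash
python3 look.py 10 wrist; python3 go.py 0.615 -0.010 0.2 -88.1
```

```text
tcp [0.5979 0.2954 0.1791] yaw -88.06 zax [ 0.0036  0.0014 -1.    ] open 0.06263739125858887 q [0.35 0.18 1.56 0.   1.39 1.88] F [ 0.14 -0.56 -0.71] t 15.5
turn rz units 0.007644728674011477
units xyz [12.23 -0.27 -0.85] yaw -88.05619893114564
```

View pics/wrist10.png

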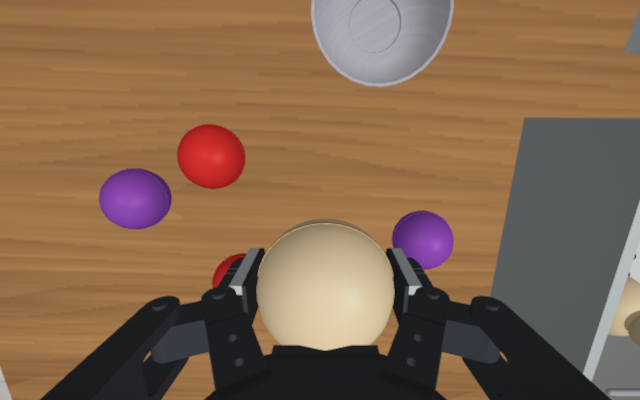

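The ball is gripped, centre (325,288), opening 63 mm. I'll carry it over the tub's far half.

Emit:
{"name": "step_arm", "arguments": {
  "increments": "0 0 -0.85 0 0 0;0.5 0 0 0 0 0;0.9 0 0 0 0 0;1 0 0 0 0 0;1 0 0 0 0 0;1 0 0 0 0 0;1 0 0 0 0 0;1 0 0 0 0 0;1 0 0 0 0 0;1 0 0 0 0 0;1 0 0 0 0 0;1 0 0 0 0 0"
}}

```text
t: 16.5
tool_pos: [0.6046, 0.0331, 0.1959]
tool_rot: [2.257, -2.183, -0.003]
contact_force: [0.2, 0.2, -0.9]
opening: 0.0629
```

Emit:
{"name": "step_arm", "arguments": {
  "increments": "1 0 0 0 0 0;0.6 0.07 0 0 0 0;0.23 0 0 0 0 0;0 0 0 0 0 0;0 0 0 0 0 0;0 0 0 0 0 0"
}}

```text
t: 17.0
tool_pos: [0.6053, -0.0099, 0.1974]
tool_rot: [2.259, -2.183, -0.001]
contact_force: [-0.8, 0.2, -0.7]
opening: 0.0631
```

```bash
python3 look.py 11 wrist scene; python3 go.py 0.6065 -0.010 0.045 -88.1
```

```text
tcp [ 0.6055 -0.0097  0.1978] yaw -87.98 zax [-2.e-04  2.e-04 -1.e+00] open 0.06266094564905328 q [-0.14  0.03  1.69  0.    1.42  1.4 ] F [-0.85  0.05 -0.82] t 17.1
turn rz units 0.020528901162076934
units xyz [ 0.02 -0.04  6.11] yaw -87.98237806053717
```

View pics/wrist11.png

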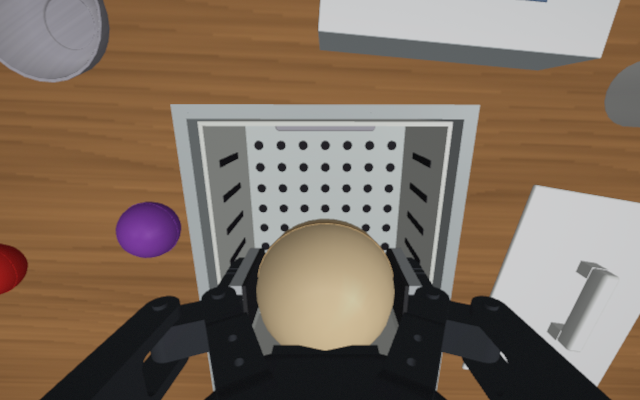

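View pics/scene11.png

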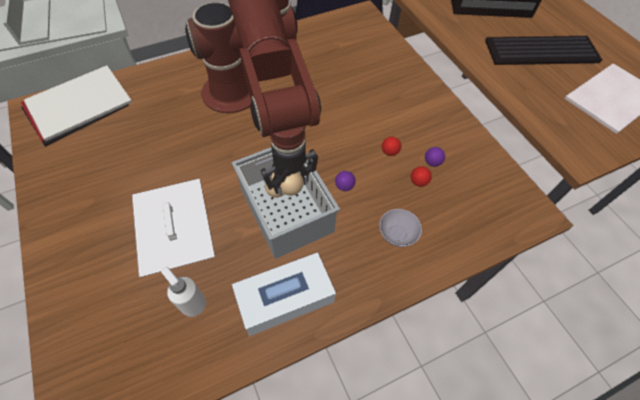

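The ball (325,288) is centred over the tub (far rim columns 172–478). Lowering with pauses to watch the force.

Emit:
{"name": "step_arm", "arguments": {
  "increments": "0 -0.03 0.3 0 0 0;0 0 0.5 0 0 0;0 0 0.6 0 0 0;0 0 0.6 0 0 0;0 0 0.6 0 0 0;0 0 0.6 0 0 0;0 0 0.5 0 0 0;0 0 0.4 0 0 0;0 0 0 0 0 0"
}}

```text
t: 17.85
tool_pos: [0.6042, -0.0102, 0.0919]
tool_rot: [2.257, -2.181, -0.007]
contact_force: [-1.5, 0.4, -0.7]
opening: 0.0627
```

Emit:
{"name": "step_arm", "arguments": {
  "increments": "0 0 0.3 0 0 0;0 0 0.4 0 0 0;0 0 0.4 0 0 0;0 0 0.4 0 0 0;0 0 0.3 0 0 0;0 0 0.2 0 0 0;0 0 0 0 0 0;0 0 0 0 0 0"
}}

```text
t: 18.52
tool_pos: [0.6061, -0.0107, 0.0452]
tool_rot: [2.258, -2.183, -0.001]
contact_force: [0.8, -0.2, -0.5]
opening: 0.0624
```

```bash
python3 look.py 12 wrist; python3 go.py 0.6065 -0.010 0.0315 -88.1
```

```text
tcp [ 0.6066 -0.0107  0.0458] yaw -88.06 zax [ 5.e-04 -1.e-04 -1.e+00] open 0.0630287682929953 q [-0.14  0.19  1.79 -0.    1.16  1.4 ] F [ 0.53  0.6  -0.53] t 18.5667
turn rz units 0.006508950400785506
units xyz [-0.03  0.    0.57] yaw -88.06270646129748
```

View pics/wrist12.png

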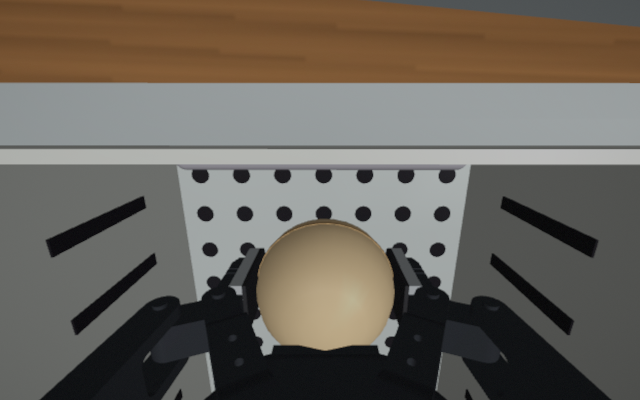

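Emit:
{"name": "step_arm", "arguments": {
  "increments": "0 0 0.1 0 0 0;0 0 0.12 0 0 0;0 0 0.12 0 0 0;0 0 0.1 0 0 0;0 0 0.05 0 0 0;0 0 0 0 0 0;0 0 0 0 0 0"
}}

```text
t: 19.15
tool_pos: [0.6062, -0.0107, 0.0331]
tool_rot: [2.259, -2.183, -0.0]
contact_force: [0.3, -0.6, -0.3]
opening: 0.0631
```

Emit:
{"name": "step_arm", "arguments": {
  "increments": "0 0 0.06 0 0 0;0 0 0 0 0 0;0 0 0 0 0 0"
}}

```text
t: 19.4
tool_pos: [0.6063, -0.0107, 0.0318]
tool_rot: [-2.259, 2.184, -0.0]
contact_force: [-0.4, 0.2, -1.1]
opening: 0.0631
```

Emit:
{"name": "step_arm", "arguments": {
  "increments": "0 0 0.04 0 0 0;0 0 0 0 0 0;0 0 0 0 0 0"
}}

```text
t: 19.65
tool_pos: [0.6063, -0.0107, 0.0307]
tool_rot: [2.259, -2.184, -0.0]
contact_force: [-0.9, 0.6, -1.7]
opening: 0.0626
```

Emit:
{"name": "step_arm", "arguments": {
  "increments": "0 0 0.04 0 0 0;0 0 0 0 0 0;0 0 0 0 0 0"
}}

```text
t: 19.9
tool_pos: [0.6064, -0.0107, 0.0299]
tool_rot: [-2.259, 2.183, -0.0]
contact_force: [0.8, 0.0, -0.8]
opening: 0.0627
```

Emit:
{"name": "step_arm", "arguments": {
  "increments": "0 0 0.04 0 0 0;0 0 0 0 0 0;0 0 0 0 0 0"
}}

```text
t: 20.15
tool_pos: [0.6066, -0.0107, 0.0292]
tool_rot: [-2.258, 2.183, -0.001]
contact_force: [-0.1, 1.3, 1.6]
opening: 0.0629
```

Contact (+1.6 N). Release.

Emit:
{"name": "step_arm", "arguments": {
  "increments": "0 0 0 0 0 0;0 0 0 0 0 0;0 0 0 0 0 0;0 0 0 0 0 0;0 0 0 0 0 0;0 0 0 0 0 0",
  "fingers": 1
}}

```text
t: 20.65
tool_pos: [0.6062, -0.0107, 0.0287]
tool_rot: [2.259, -2.184, -0.0]
contact_force: [0.3, -0.7, -1.1]
opening: 0.0854
```

```bash
python3 look.py 13 wrist
```

```text
tcp [ 0.6063 -0.0107  0.0288] yaw -88.06 zax [-0. -0. -1.] open 0.0854261781551463 q [-0.14  0.21  1.8  -0.    1.13  1.4 ] F [ 0.42 -0.4  -1.36] t 20.7
```

View pics/wrist13.png

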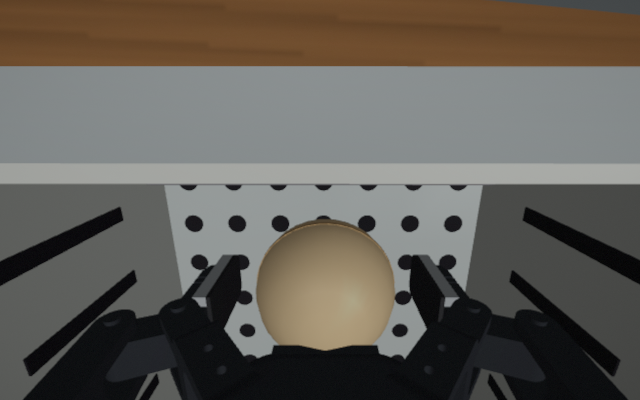

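Ball (325,290) lies free on the pad. Rising, then over to the lid.

Emit:
{"name": "step_arm", "arguments": {
  "increments": "0 0 -0.2 0 0 0;0 0 -0.4 0 0 0;0 0 -0.7 0 0 0;0 0 -1 0 0 0;0 0 -1 0 0 0;0 0 -1 0 0 0;0 0 -1 0 0 0;0 0 -1 0 0 0;0 0 -1 0 0 0;0 0 -1 0 0 0;0 0 -0.7 0 0 0;0 0 0 0 0 0"
}}

```text
t: 21.7
tool_pos: [0.6087, -0.011, 0.261]
tool_rot: [-2.254, 2.179, -0.013]
contact_force: [-0.5, -1.1, 1.3]
opening: 0.0852
```

```bash
python3 look.py 14 wrist scene; python3 go.py 0.459 -0.338 0.22 -88.1
```

```text
tcp [ 0.6067 -0.0107  0.2554] yaw -88.06 zax [ 2.6e-03 -4.0e-04 -1.0e+00] open 0.0855069491722223 q [-0.14 -0.01  1.63  0.    1.51  1.4 ] F [ 0.37  0.31 -0.12] t 21.8
turn rz units 0.006908847602846224
units xyz [12.88  6.35  1.4 ] yaw -88.06041521910578
```

View pics/scene14.png

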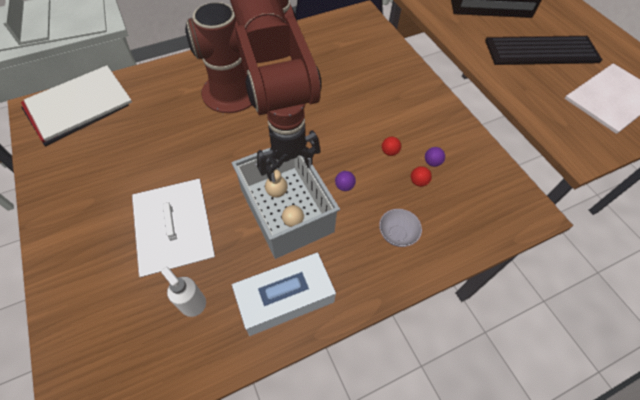

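View pics/wrist14.png

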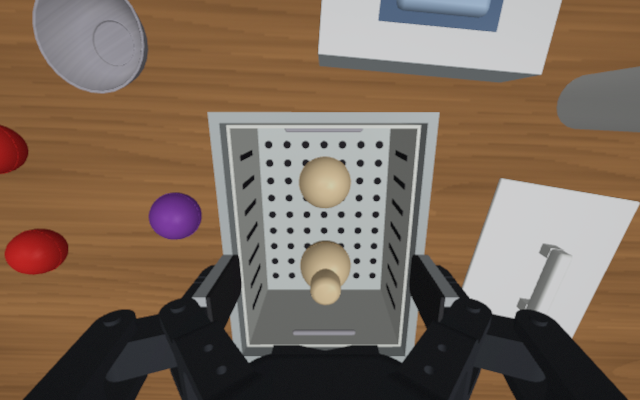

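Both toys rest in the tub: ball (325,182), tumbler (325,268) upright. On to the lid.

Emit:
{"name": "step_arm", "arguments": {
  "increments": "0.6 0.2 0 0 0 0;1 0.5 0 0 0 0;1 0.5 0 0 0 0;1 0.5 0 0 0 0;1 0.5 0 0 0 0;1 0.5 0 0 0 0;1 0.5 0 0 0 0;1 0.5 0 0 0 0;1 0.6 0 0 0 0;1 0.6 0 0 0 0;1 0.6 0 0 0 0;1 0.6 0 0 0 0"
}}

```text
t: 22.8
tool_pos: [0.462, -0.3061, 0.2516]
tool_rot: [2.259, -2.183, -0.005]
contact_force: [0.6, -1.3, -0.3]
opening: 0.0855
```

Emit:
{"name": "step_arm", "arguments": {
  "increments": "1 0.5 0 0 0 0.8;0.3 0.2 0 0 0 0.9;0 0 0.5 0 0 0;0 0 0.5 0 0 0;0 0 0 0 0 0;0 0 0 0 0 0"
}}

```text
t: 23.3
tool_pos: [0.4462, -0.3364, 0.2258]
tool_rot: [2.068, -2.365, -0.008]
contact_force: [0.3, -0.4, 0.2]
opening: 0.0854
```

```bash
python3 look.py 15 wrist; python3 go.py 0.459 -0.338 0.02 -97.8
```

```text
tcp [ 0.4467 -0.3369  0.2272] yaw -97.66 zax [-0.0018  0.002  -1.    ] open 0.0853140479359717 q [-0.78 -0.1   1.77  0.    1.47  0.93] F [-0.15  0.45 -0.39] t 23.35
turn rz units 0.024074203986949864
units xyz [-0.01 -0.51  8.29] yaw -97.66206497164109
```

View pics/wrist15.png

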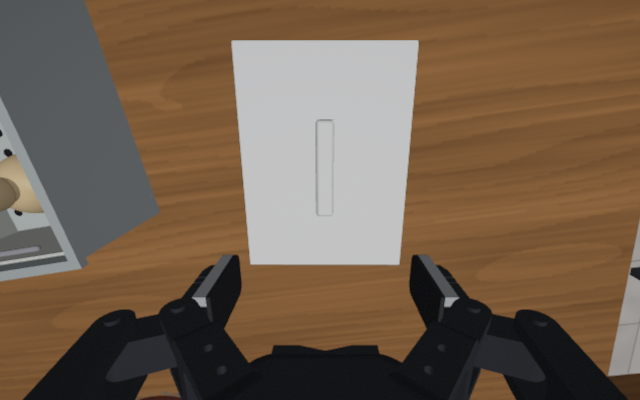

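The lid is square in the wrist view: bar (317–333, 120–215), plate corners (232,41), (418,41), (400,264), (250,264).

```bash
python3 - <<'E'
from h import *
np.set_printoptions(precision=4,suppress=True)
w=load("wrist15");t=load("top0")
a=plane(w,(325,120.3),.048);b=plane(w,(324.8,215.5),.048);print("bar",(a+b)/2,np.linalg.norm(a-b),np.degrees(np.arctan2(a[1]-b[1],a[0]-b[0])))
P=np.array([plane(w,p,.013) for p in [(232.5,41),(418,41),(400,264.5),(250,264.5)]]);print(P.mean(0),[np.linalg.norm(P[i]-P[i-1]) for i in range(4)],np.degrees(np.arctan2(*(P[0]+P[1]-P[2]-P[3])[[1,0]])))
# heights by two views: lid corners wrist vs top
for p,q in zip([(232.5,41),(418,41),(400,264.5),(250,264.5)],[(429.3,209.1),(500.3,220.2),(490.3,316.8),(417,305.3)]): print(tri(w,p,t,q))
e=proj(t,a);f=proj(t,b);print("bar ends predicted in top",e,f,"scene",proj(load("scene0"),a),proj(load("scene0"),b))
E
```

```text
bar [ 0.4607 -0.3371  0.048 ] 0.10728741704205276 -7.803972395184914
[ 0.4596 -0.3369  0.013 ] [np.float64(0.27405421469048646), np.float64(0.20215368228416478), np.float64(0.2734226017867218), np.float64(0.20599489733829215)] -7.736834927771911
(array([ 0.609 , -0.2547,  0.0112]), np.float64(0.0004684137748304239))
(array([ 0.5763, -0.4452,  0.0474]), np.float64(0.0009155122032664702))
(array([ 0.3082, -0.422 ,  0.0098]), np.float64(0.0014640560510223459))
(array([ 0.336 , -0.2163,  0.0114]), np.float64(0.0016043711169482677))
bar ends predicted in top [464.9525 241.8106] [460.5564 280.3268] scene [169.8549 233.9862] [165.6001 202.391 ]
```

Bar centre (0.460,-0.337), and three corner heights agree at about 11 mm. One corner gave 47 mm from a poorly conditioned ray pair, so I'm ignoring it. Descend in two stages.

Emit:
{"name": "step_arm", "arguments": {
  "increments": "-0.07 -0.53 0.4 0 0 0;0 0 0.9 0 0 0;0 0 1 0 0 0;0 0 1 0 0 0;0 0 1 0 0 0;0 0 1 0 0 0;0 0 1 0 0 0;0 0 0.8 0 0 0;0 0 0.5 0 0 0;0 0 0 0 0 0;0 0 0 0 0 0"
}}

```text
t: 24.27
tool_pos: [0.4604, -0.3381, 0.0389]
tool_rot: [2.066, -2.366, -0.001]
contact_force: [0.2, -0.0, 0.2]
opening: 0.085
```

```bash
python3 look.py 16 wrist; python3 go.py 0.460 -0.337 0.02 -97.8
```

```text
tcp [ 0.461  -0.3388  0.0401] yaw -97.76 zax [ 0.0014 -0.0014 -1.    ] open 0.08562120107208417 q [-0.76  0.12  1.88 -0.    1.14  0.94] F [-0.    0.2   0.23] t 24.3167
turn rz units 0.007480654623140903
units xyz [-0.07  0.05  0.8 ] yaw -97.75713900620991
```

View pics/wrist16.png

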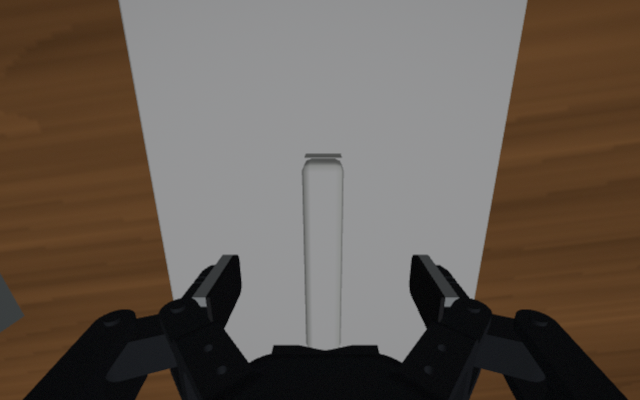

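Emit:
{"name": "step_arm", "arguments": {
  "increments": "-0.05 0.03 0.3 0 0 0;0 0 0.3 0 0 0;0 0 0.2 0 0 0;0 0 0 0 0 0;0 0 0 0 0 0"
}}

```text
t: 24.73
tool_pos: [0.4592, -0.3368, 0.0183]
tool_rot: [2.065, -2.367, -0.002]
contact_force: [0.1, 0.3, 0.8]
opening: 0.0853
```

Emit:
{"name": "step_arm", "arguments": {
  "increments": "0 0 0 0 0 0;0 0 0 0 0 0;0 0 0 0 0 0;0 0 0 0 0 0;0 0 0 0 0 0;0 0 0 0 0 0;0 0 0 0 0 0;0 0 0 0 0 0;0 0 0 0 0 0",
  "fingers": -1,
  "newtons": 70
}}

```text
t: 25.48
tool_pos: [0.4597, -0.3372, 0.0192]
tool_rot: [-2.065, 2.367, -0.001]
contact_force: [0.5, -0.2, 2.2]
opening: 0.0188
```

```bash
python3 look.py 17 wrist
```

```text
tcp [ 0.4597 -0.3372  0.0192] yaw -97.8 zax [ 5.e-04 -3.e-04 -1.e+00] open 0.0188843406290078 q [-0.76  0.15  1.89  0.    1.1   0.94] F [-0.46  0.78  3.37] t 25.5333
```

View pics/wrist17.png

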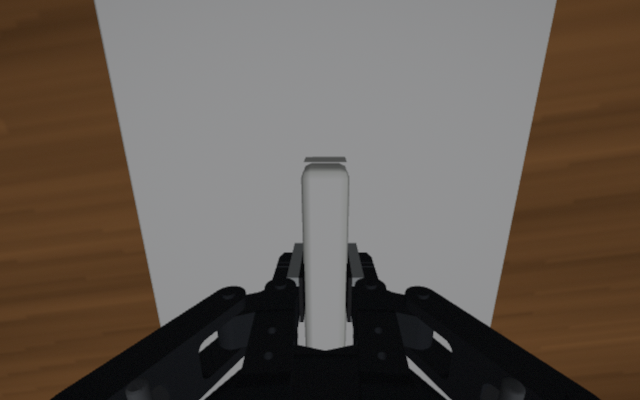

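Bar gripped (opening 19 mm). Lift gently, and meanwhile refine the tub pose from wrist14.

Emit:
{"name": "step_arm", "arguments": {
  "increments": "0 0 -0.1 0 0 0;0 0 -0.3 0 0 0;0 0 -0.6 0 0 0;0 0 -0.9 0 0 0;0 0 -1 0 0 0;0 0 -1 0 0 0;0 0 -1 0 0 0;0 0 -1 0 0 0;0 0 -1 0 0 0;0 0 -0.9 0 0 0;0 0 -0.4 0 0 0;0 0 0 0 0 0"
}}

```text
t: 26.53
tool_pos: [0.4604, -0.338, 0.2269]
tool_rot: [-2.065, 2.367, -0.008]
contact_force: [0.6, -0.1, -3.7]
opening: 0.0192
```

```bash
python3 look.py 18 wrist scene; python3 - <<'E'
from h import *
np.set_printoptions(precision=4,suppress=True)
im=load("wrist14")["pixels"][:,:,::-1]
cv2.imwrite("pics/c14.png",cv2.resize(im[100:370,190:455],(795,810)[:2] if 0 else (589,600),interpolation=2))
im=load("wrist11")["pixels"][:,:,::-1]
cv2.imwrite("pics/c11.png",cv2.resize(im[90:250,160:490],(792,384),interpolation=2))
E
```

```text
tcp [ 0.459  -0.3366  0.2225] yaw -97.81 zax [-0.0013  0.0011 -1.    ] open 0.01892976815060768 q [-0.76 -0.07  1.75 -0.    1.46  0.94] F [ 0.19  0.94 -5.21] t 26.6333
```

View pics/c14.png

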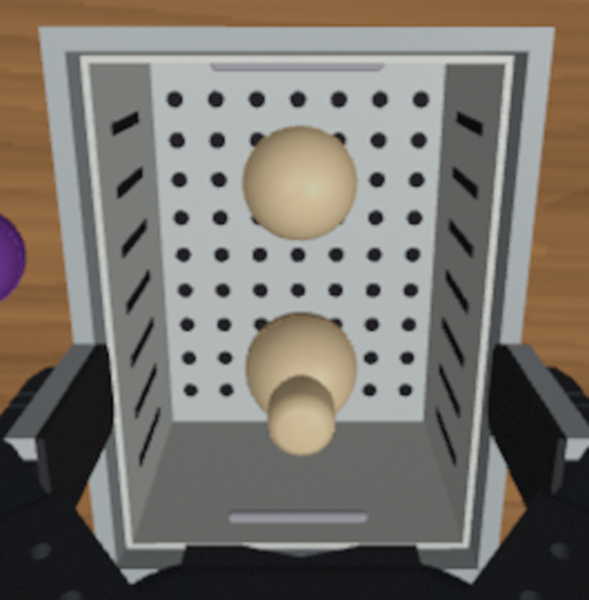

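View pics/wrist18.png

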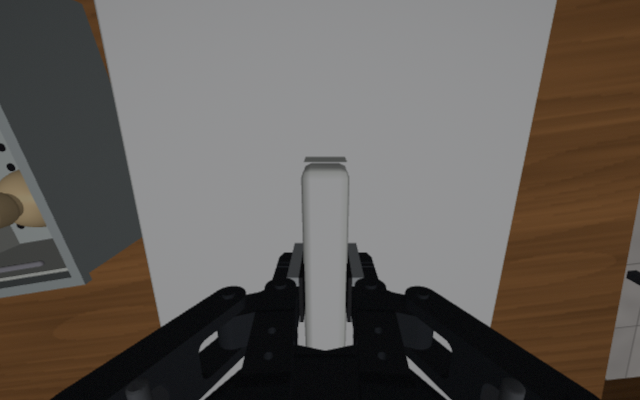

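View pics/scene18.png

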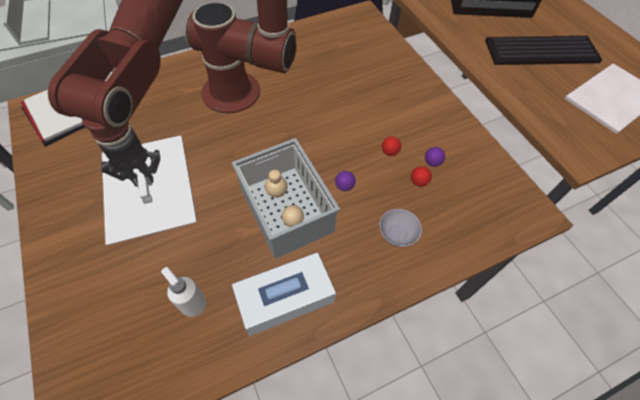

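Lid lifted level: its edges sit at the same pixels as before the lift. The tub interior is clearly seen in wrist14, so I'm computing its centre.

```bash
python3 - <<'E'
from h import *
np.set_printoptions(precision=4,suppress=True)
w=load("wrist14");t=load("top0")
def q(P):
    P=np.array(P);u=(P[0]+P[1]-P[2]-P[3])/2;v=(P[0]+P[3]-P[1]-P[2])/2
    print(P.mean(0),np.linalg.norm(u),np.linalg.norm(v),np.degrees(np.arctan2(u[1],u[0])))
q([plane(w,p,.130) for p in [(226,125.6),(421.3,125.6),(400.6,345.7),(246.2,346.6)]])
a=plane(w,(207.5,112.1),.142);b=plane(w,(439.3,112.1),.142);print((a+b)/2,np.linalg.norm(a-b),np.degrees(np.arctan2(-(a-b)[0],(a-b)[1])))
u=np.array([np.cos(np.radians(1.9)),np.sin(np.radians(1.9)),0]);print("centre from far edge",(a+b)/2-.135*u)
print("far corners 2-view",tri(w,(207.5,112.1),t,(309.3,171.8)),tri(w,(439.3,112.1),t,(385.5,171.3)))
E
python3 go.py 0.551 -0.012 0.2225 -88.1
```

```text
[ 0.552  -0.0111  0.13  ] 0.24661591152014548 0.1784023059515998 1.761643484836382
[ 0.6869 -0.0068  0.142 ] 0.19972213478446757 1.9147321708723797
centre from far edge [ 0.552  -0.0113  0.142 ]
far corners 2-view (array([0.6829, 0.0925, 0.1422]), np.float64(0.00148415111481984)) (array([ 0.6905, -0.1103,  0.1324]), np.float64(0.00010668733774869547))
turn rz units -1.6938461098476678
units xyz [-1.337e+01 -1.880e+00  1.000e-02] yaw -97.80502332389243
```

Tub centre (0.552,-0.011), yaw 1.9°, consistent across views. Carry the lid sideways first, clear of the bottle, then turn.

Emit:
{"name": "step_arm", "arguments": {
  "increments": "-0.4 0 0 0 0 0;-0.8 0.1 0 0 0 0;-1 0.1 0 0 0 0;-1 0.1 0 0 0 0;-1 0 0 0 0 0;-1 0 0 0 0 0;-1 0 0 0 0 0;-1 0 0 0 0 0;-1 0 0 0 0 -0.4;-1 -0.2 0 0 0 -0.4;-0.8 -0.4 0 0 0 -0.4;-0.6 -0.4 0 0 0 -0.49"
}}

```text
t: 27.63
tool_pos: [0.5075, -0.0716, 0.2213]
tool_rot: [2.26, -2.18, -0.006]
contact_force: [-0.3, -0.3, -3.6]
opening: 0.019
```

Emit:
{"name": "step_arm", "arguments": {
  "increments": "0 0 0 0 0 0;0 0 0 0 0 0;0 0 0 0 0 0"
}}

```text
t: 27.88
tool_pos: [0.5076, -0.074, 0.2222]
tool_rot: [2.256, -2.184, -0.004]
contact_force: [1.1, 0.4, -3.0]
opening: 0.019
```

```bash
python3 go.py 0.552 -0.0115 0.2225 -88.1
```

```text
turn rz units -0.0063189834293123255
units xyz [-2.44 -1.86 -0.02] yaw -88.13620510813126
```

Emit:
{"name": "step_arm", "arguments": {
  "increments": "-0.6 -0.4 0 0 0 0;-0.7 -0.6 0 0 0 0;-0.7 -0.6 0 0 0 0;-0.44 -0.26 0 0 0 0;0 0 0 0 0 0;0 0 0 0 0 0;0 0 0 0 0 0;0 0 0 0 0 0"
}}

```text
t: 28.55
tool_pos: [0.5525, -0.0127, 0.2236]
tool_rot: [2.256, -2.186, -0.0]
contact_force: [-0.4, -1.0, -4.1]
opening: 0.0188
```

```bash
python3 look.py 19 wrist scene top; python3 go.py 0.552 -0.0115 0.16 -88.1
```

```text
tcp [ 0.5528 -0.0125  0.2238] yaw -88.18 zax [ 0.e+00 -2.e-04 -1.e+00] open 0.018611265246492904 q [-0.16 -0.11  1.79 -0.    1.47  1.38] F [ 0.52 -0.42 -3.46] t 28.7
turn rz units -0.014451244713241098
units xyz [-0.04  0.03  2.55] yaw -88.18279953307794
```

View pics/wrist19.png

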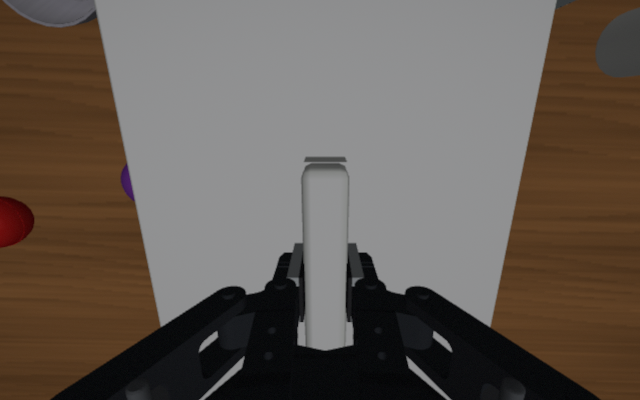

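View pics/scene19.png

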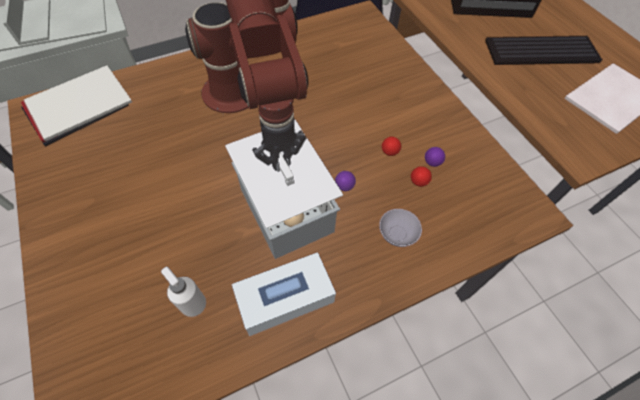

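The lid is square over the tub and the toys are undisturbed. Lowering: TCP 0.163 first, then creep to about 0.153.

Emit:
{"name": "step_arm", "arguments": {
  "increments": "-0.04 0.03 0.2 0 0 0;0 0 0.3 0 0 0;0 0 0.4 0 0 0;0 0 0.4 0 0 0;0 0 0.4 0 0 0;0 0 0.3 0 0 0;0 0 0.2 0 0 0;0 0 0.1 0 0 0;0 0 0 0 0 0;0 0 0 0 0 0"
}}

```text
t: 29.53
tool_pos: [0.5525, -0.0108, 0.1665]
tool_rot: [-2.257, 2.185, -0.001]
contact_force: [-0.6, 1.3, -3.5]
opening: 0.0193
```

```bash
python3 look.py 20 scene wrist; python3 go.py 0.552 -0.0115 0.153 -88.1; python3 - <<'E'
from h import *
cv2.imwrite("pics/c20.png",cv2.resize(load("scene20")["pixels"][115:265,215:355,::-1],(560,600),interpolation=2))
E
```

```text
tcp [ 0.5528 -0.0109  0.1671] yaw -88.12 zax [ 1.4e-03 -2.0e-04 -1.0e+00] open 0.018882051280094837 q [-0.15 -0.07  1.85 -0.    1.37  1.38] F [ 0.05 -0.24 -3.79] t 29.6333
turn rz units -0.0032426947224911424
units xyz [0.02 0.04 0.56] yaw -88.1185792721848
```

View pics/c20.png

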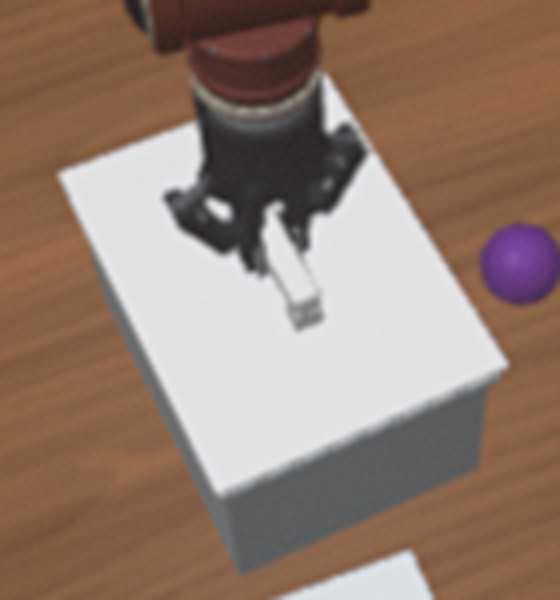

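Emit:
{"name": "step_arm", "arguments": {
  "increments": "0 0.04 0.1 0 0 0;0 0 0.1 0 0 0;0 0 0.1 0 0 0;0 0 0.1 0 0 0;0 0 0.06 0 0 0;0 0 0 0 0 0;0 0 0 0 0 0"
}}

```text
t: 30.22
tool_pos: [0.5512, -0.0109, 0.1546]
tool_rot: [2.257, -2.185, -0.001]
contact_force: [-0.3, -0.4, -3.6]
opening: 0.0191
```

Emit:
{"name": "step_arm", "arguments": {
  "increments": "0 0 0.05 0 0 0;0 0 0 0 0 0;0 0 0 0 0 0"
}}

```text
t: 30.47
tool_pos: [0.5513, -0.0109, 0.1536]
tool_rot: [2.258, -2.185, 0.0]
contact_force: [-0.0, -0.3, -3.1]
opening: 0.0188
```

Emit:
{"name": "step_arm", "arguments": {
  "increments": "0 0 0.05 0 0 0;0 0 0 0 0 0;0 0 0 0 0 0"
}}

```text
t: 30.72
tool_pos: [0.5516, -0.0109, 0.1532]
tool_rot: [-2.257, 2.184, -0.001]
contact_force: [-1.7, 0.0, 1.8]
opening: 0.0188
```

Contact at TCP 0.1532, which is the predicted seated height. A bit more to unload the lid fully, then release.

Emit:
{"name": "step_arm", "arguments": {
  "increments": "0 0 0.03 0 0 0;0 0 0 0 0 0;0 0 0 0 0 0"
}}

```text
t: 30.97
tool_pos: [0.5516, -0.0109, 0.1532]
tool_rot: [-2.257, 2.184, -0.001]
contact_force: [-4.1, -0.2, 5.2]
opening: 0.0194
```

Emit:
{"name": "step_arm", "arguments": {
  "increments": "0 0 0 0 0 0;0 0 0 0 0 0;0 0 0 0 0 0;0 0 0 0 0 0;0 0 0 0 0 0;0 0 0 0 0 0;0 0 0 0 0 0;0 0 0 0 0 0",
  "fingers": 0.6
}}

```text
t: 31.63
tool_pos: [0.5513, -0.0109, 0.1515]
tool_rot: [2.258, -2.185, -0.0]
contact_force: [-0.4, -0.3, 0.2]
opening: 0.0682
```

```bash
python3 look.py 21 wrist
```

```text
tcp [ 0.5513 -0.0108  0.1515] yaw -88.12 zax [-0.  0. -1.] open 0.0679988148050583 q [-0.15 -0.06  1.86  0.    1.34  1.38] F [-0.35 -0.39 -0.35] t 31.6833
```

View pics/wrist21.png

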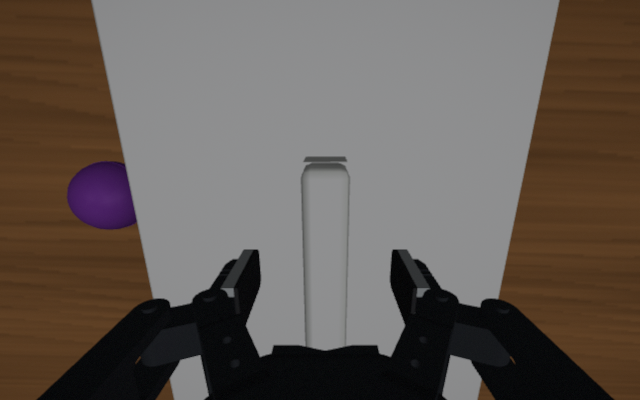

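The bar (325,260) is free between the open fingers. Rising, then back toward the start for an unobstructed look.

Emit:
{"name": "step_arm", "arguments": {
  "increments": "0 0 -0.2 0 0 0;0 0 -0.6 0 0 0;0 0 -1 0 0 0;0 0 -1 0 0 0;0 0 -1 0 0 0;0 0 -1 0 0 0;0 0 -0.6 0 0 0;0.5 0.3 0 0 0 0;1 0.6 0 0 0 0;1 0.6 0 0 0 0;1 0.6 0 0 0 0;1 0.6 0 0 0 0"
}}

```text
t: 32.68
tool_pos: [0.4869, -0.1264, 0.2871]
tool_rot: [-2.258, 2.184, -0.001]
contact_force: [1.0, 1.0, -1.1]
opening: 0.0681
```

Emit:
{"name": "step_arm", "arguments": {
  "increments": "1 0.2 0 0 0 0;1 0 0 0 0 0;1 0 0 0 0 0;1 0 0 0 0 0;1 0 0 0 0 0;1 0 0 0 0 0;1 0 0 0 0 0;1 0 0 0 0 0;1 0 0 0 0 0;0.5 0 0 0 0 0;0 0 0 0 0 0;0 0 0 0 0 0"
}}

```text
t: 33.68
tool_pos: [0.4903, -0.3629, 0.2865]
tool_rot: [-2.256, 2.185, 0.001]
contact_force: [0.1, 0.4, 0.2]
opening: 0.0687
```

```bash
python3 look.py 22 scene top; python3 - <<'E'
from h import *
cv2.imwrite("pics/c22.png",np.hstack([cv2.resize(load("scene22")["pixels"][120:265,220:350,::-1],(390,435),interpolation=2),cv2.resize(load("top22")["pixels"][155:300,290:420,::-1],(390,435),interpolation=2)]))
E
```

```text
tcp [ 0.4905 -0.362   0.2867] yaw -88.07 zax [ 2.e-04  4.e-04 -1.e+00] open 0.06814742651782038 q [-0.76 -0.01  1.59  0.    1.57  0.78] F [-0.29  1.16  0.07] t 33.7833
```

View pics/c22.png

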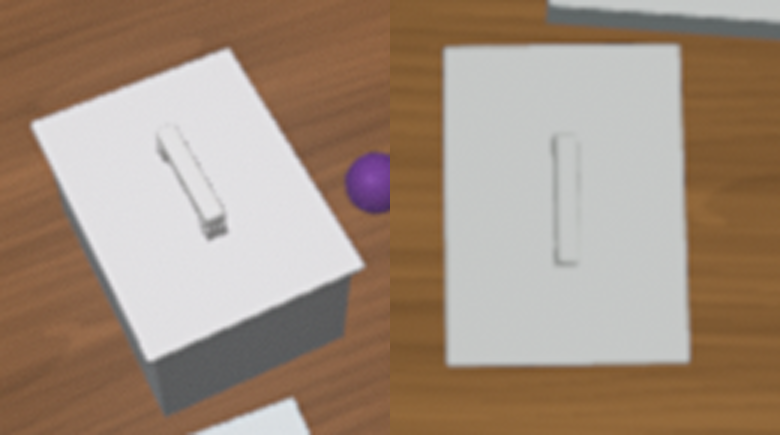

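View pics/scene22.png

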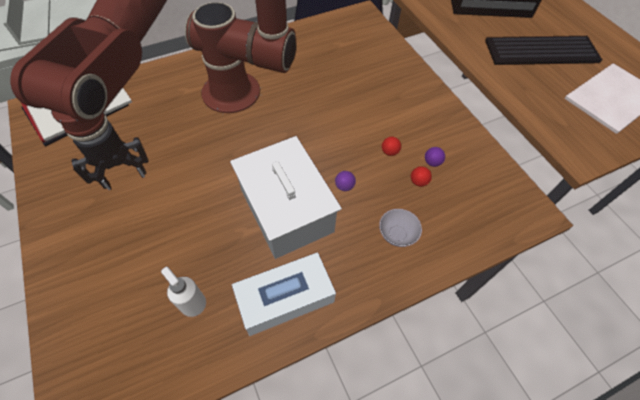

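```bash
python3 - <<'E'
from h import *
np.set_printoptions(precision=4,suppress=True)
s=load("scene22");t=load("top22")
lt=[(307.7,170),(386.7,169.3),(390,275.7),(308.7,277)];ls=[(341.7,208.7),(270,240.3),(230.3,161),(297,135.7)]
P=np.array([tri(s,a,t,b)[0] for a,b in zip(ls,lt)]);print(P,P.mean(0))
Q=np.array([plane(t,p,.147) for p in lt]);print(Q.mean(0),np.linalg.norm(Q[0]-Q[3]),np.linalg.norm(Q[0]-Q[1]))
a=load("top0")["pixels"].astype(int);b=t["pixels"].astype(int)
for n,(x0,y0,x1,y1) in dict(bowl=(230,130,280,175),box=(338,112,432,165),bottle=(446,152,490,188)).items(): print(n,(abs(a-b).max(2)[y0:y1,x0:x1]>40).sum())
E
```

```text
[[ 0.6869  0.0965  0.1428]
 [ 0.6939 -0.1099  0.1446]
 [ 0.4165 -0.1196  0.1423]
 [ 0.409   0.0885  0.1419]] [ 0.5516 -0.0111  0.1429]
[ 0.5508 -0.0122  0.147 ] 0.2777224210564362 0.20781710471330694
bowl 0
box 0
bottle 0
```

The lid corners agree within 3 mm in height. Their mean is 0.143 with the same -4 mm bias seen on the rim (0.138 for 0.142), which puts it at the seated 0.147. The centre is within 1 mm of the tub's. The bystanders show no change in the images. Handing in.

```bash
python3 -c "
from station import ctrl
print(ctrl.finish_job())"
```

```text
the job is handed in; nothing more can be done
None
```

I set the tumbler and then the ball down on the pad with only light contact (about 2.5 N each), released both, fitted the lid and handed the job in at about 34 s. The hand-in gives no verdict.

- **Toys:** after the ball was released, the pictures showed the tumbler upright and the ball lying apart from it on the pad. Nothing could be seen inside once the lid was on.
- **Lid:** it touched down at the predicted seated height (TCP at 0.153 m). The last two-view check put its centre within about 1 mm of the tub's. The four corner heights agreed within 3 mm.
- **Bystanders:** comparing the top view before and after showed no change around the bottle, glove box or bowl.
- **Disagreements:**
  - The two-view heights of the rim and the fitted lid read about 4 mm low. I allowed for that.
  - One lid corner came out at 47 mm and was ignored, because its two rays were nearly parallel.
  - One two-view check of a tub rim corner read about 10 mm low in height; I did not use it.

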